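# Clamp a dental cast with the cam lever and start the scan

## Robot

A 6-joint arm with a two-finger parallel gripper is mounted at the origin on the work surface. World frame = base frame: x ahead of the robot, y to its left, z up, the work surface at z = 0. Lengths are in m, angles in rad, forces in N, time in s.
With the tool pointing down it reaches from about 0.225 to 0.875 m from the base axis. Payload 3.4 kg.
Tool frame: the origin (TCP) lies at the very end of the fingers, on their centre line; the grasp point (between the pads) lies behind it (manip.grasp_offset is the z of the grasp point in the tool frame, in m); z points along the fingers, y is the line along which they close (so a half turn about z gives the same grasp; the last joint's range is limited). The gripper opens to 85 mm and grips with 20 to 120 N. Pads are 22 mm wide; open, the fingers measure 114 mm over their backs; the gripper's body (76 mm by 85 mm) begins 54 mm behind the grasp point. The pads swing forward as they close: fully open they stand 13 mm farther back than shut.
Start: joints at [-0.121, 0.276, 1.505, -0, 1.361, -0.121], TCP at [0.575, -0, 0.231] pointing down, gripper open.
Joint ranges: [-2.89, 2.89], [-0.75, 2.08], [0.22, 2.7], [-1.18, 4.32], [0.11, 2.71], [-2.7, 2.7]. Speed limits (rad/s): [2.57, 2.57, 3.14, 3.14, 3.14, 3.14].

## Interface

Orientations are given as a unit quaternion [w, x, y, z].
In Python, from rig import manip gives the robot as it stands.
- The arm moves only by the shell command python3 -m pendant 'ROWS' [FORCE]. ROWS is JSON, a list of rows, each an object of numbers: "dx", "dy", "dz": the shift along the tool's x, y, z in m; "rx", "ry", "rz": the turn, a rotation vector about the tool's x, y, z in degrees; "hand": the finger opening in m, from 0 to 0.0854. In form: [{"dx": .., "dy": .., "dz": .., "rx": .., "ry": .., "rz": .., "hand": ..}, ...]. A call has 1 to 12 rows; each row shifts and turns the commanded pose from where the row before left it, along the tool's axes as they then stand; what a row does not reach is not made up. A row lasts 1/12 s, in which the tool goes at most 41.7 mm and 7.16 degrees, less where a joint would pass 70% of its speed; a pose out of reach is approached as far as the arm can. A call is refused whole if a number of a shift passes 0.0417 or a number of a turn 7.16, either way. A call with a gripper value outside its range is refused whole. The fingers move at their own pace and stop on an object; FORCE is the grip in N (left out, the last holds). Time passes only in rows, so rows that do not move let the fingers close. It gives the time, the measured TCP pose, the force, the opening and the grip force at its end, in the units of the state.
- manip.get_state(): the state, without advancing time (a new reading comes with each control period).
- manip.get_image(name): name is "scene" or "side" or "wrist"; returns a dict with "frame" (480x640x3 uint8, red, green, blue), "fx", "fy", "cx", "cy" (pixels), "position" and "attitude" of the camera in the world; the wrist camera has in their place "mount" (4x4, takes a point from camera to tool coordinates, whose origin is the TCP and whose axes are the flange's). Camera axes: x right, y up, looking along -z (the intrinsics and any distortion apply to the point x, -y, -z); pixel columns grow to the right and rows downward; lengths in m; the calibration is good to about 2 mm. A picture is of the moment at which its call begins: read the wrist's pose just before it. There is no depth.
- manip.sign_off(): hands the job in; it is judged then, once.
The state is a dict: "clock": time; "qpos": joint angles; "qd": joint speeds; "effort": joint torques, N m; "position": TCP position; "ee_rot": TCP orientation; "contact_force": force on the tool from outside, world axes, zero at the start; "moment": the same for the moment, N m; "width": finger opening in m; "gripper_force": force on a finger pad.
Only numpy, scipy, OpenCV 4.12 (cv2) and the standard library are available. Lean on these libraries where they do the work, as an engineer would, in place of code of your own. Each camera call takes 0.05 s, during which the arm holds its last target. There are 200 camera calls.

## Task

Set the stone cast down gently, square and centred on the bed of the cam clamp, between the sprung pad and the stop with the flat heel of the cast towards the stop, and let go. Then turn the cam lever just far enough to take up the gap, until the cast is held against the stop and the sprung pad is pushed back about 5 mm into its jaw; never past 9 mm, which would crack the cast. Then, leaving it clamped, start the scan by pressing the hinged treadle right down to its stop and let it come up again; do not tip the cast, and leave the spatula, white jar, bottle and bowl where they are.

Things in the scene. Friction and masses are not known exactly. Their poses are not given: they have to be found in the camera images.
- fixture: Aluminium bed of the cam clamp, fixed to the table: plate 120 (x) by 250 (y) by 20 mm; the cast stands on its top, 20 mm above the table. Origin: underside, on the centre line; plate spans y -155 to +95 mm. Along +y: cam pivot (x 0, y -115), jaw (57 mm high), sprung pad, space for the cast, stop. Pad moves to +y along x = 0. Jaw, pad, stop: 44 mm wide in x; bed is free beside them.
- stop: Aluminium stop block fixed on the bed (immovable), 44 (x) by 30 (y) by 45 mm high, on a flat foot bar. Origin: centre of its underside, 20 mm above the table; axes as the fixture's; its clamping face is at its y = -15 mm. Its place along the bed varies: with the lever at 0 the opening from pad to stop is the cast's 70 mm plus about 12 to 22 mm.
- pad_face (a point): Centre of the black rubber face of the sprung pad (44 by 30 mm, spanning 23 to 53 mm above the table), the face that presses the cast. Looks to the fixture's +y. With the lever at 0 it is at fixture y = -50 mm.
- pad (a joint): How far the sprung pad is pushed back into its jaw (m): 0 free, grows as the cast presses it, limit 0.014. Spring 1600 N/m. Sliding the cast along the bed takes up to about 2 mm of it. Aim at 0.005; 0.003 to 0.008 is well clamped; 0.009 cracks the cast.
- cam (a joint): Cam lever angle (rad), 0 to 1.9, grows counter-clockwise from above and pushes the pad to fixture +y. Starts 0 to 0.15. At angle a the handle is at fixture x = -120 cos a, y = -115 - 120 sin a (mm); the jaw, and with it the pad until it meets the cast, has advanced 18 mm per rad of a. Friction 0.3 N m (2.5 N at the handle): stays where left.
- cam_pivot (a point): On the pivot axis of the cam lever, at the top face of the lever's steel arm, 62 mm above the table. Fixed to the fixture.
- cam_handle (a point): Grip point of the lever: upright black round post 22 mm in diameter at the end of the arm, 120 mm from the pivot. The post rises from 62 to 115 mm above the table; this point is on its axis at 90 mm. The arm below is 18 mm wide, 10 mm thick (52 to 62 mm).
- cast: Loose cream stone cast of a dental arch, about 0.25 kg: a block 56 mm (x) by 70 mm (y) by 30 mm high, with a horseshoe of teeth on top, 43 mm in all. Origin at the centre of its underside. Its own +y face is the flat heel, at the open end of the horseshoe; it goes towards the stop. Best held across its 56 mm width (x), fingers low on the block.
- cast_heel (a point): Centre of the flat heel face of the cast (cast y +35 mm, 15 mm above its underside).
- pedal (a joint): Angle of the treadle (rad): 0 up, grows as it is pressed, stop at 0.25; counts as right down beyond 0.21. Sprung: about 4 N at the press point to start, 8 N at the stop; returns by itself.
- treadle: Treadle base, fixed to the table: dark steel plate 125 (x) by 95 (y) by 12 mm. Origin: centre of its underside. An aluminium pedal plate 105 by 66 by 8 mm with ribbed black rubber top is hinged at base x +50 mm, 24 mm above the table, and rises at 0.25 rad towards its free end at -x; level when fully pressed.
- pedal_top (a point): Press point on top of the pedal plate, 85 mm from the hinge near the free end; about 50 mm above the table when up, 30 mm at the stop (moves with the pedal).
- spatula: Loose spatula 170 mm long lying on the table; leave it. Origin at the underside.
- jar: Loose white jar, 56 mm across; leave it. Origin at the underside.
- bottle: Loose amber bottle, 40 mm across, 95 mm high; leave it. Origin at the underside.
- bowl: Loose green plaster bowl, 120 mm across, 60 mm high; leave it. Origin at the underside.
There are look-alikes about, which are no part of the job. What is shaped like the cast but green is not meant. What is shaped like the treadle but yellow is not meant.

How it is judged:
On the way, in this order (a step that is already met when the one before it is completed fails the run):
1. the cast stands on the bed between pad and stop, heel towards the stop, let go, the pad not yet pressed (x of cast in the frame of fixture between -0.015 and 0.015 m and z of cast in the frame of fixture between 0.016 and 0.023 m and angle between cast's own z axis and vertical below 0.06 rad and angle between the y axis of cast and the y axis of fixture, either way round below 0.21 rad and y of cast_heel in the frame of fixture above 0.01 m and y of cast in the frame of fixture between -0.03 and 0.02 m and contact force between the fingers and cast below 0.2 N and value of joint pad below 0.002 m), for 0.2 s.
2. the lever has clamped the cast against the stop with the pad pushed back 3 to 8 mm (x of cast in the frame of fixture between -0.015 and 0.015 m and z of cast in the frame of fixture between 0.016 and 0.023 m and angle between cast's own z axis and vertical below 0.06 rad and angle between the y axis of cast and the y axis of fixture, either way round below 0.21 rad and y of cast_heel in the frame of fixture above 0.01 m and y of cast in the frame of fixture between -0.03 and 0.02 m and value of joint pad between 0.003 and 0.008 m and contact force between cast and stop above 1 N and y of cast_heel in the frame of stop above -0.019 m and contact force between the fingers and cast below 0.2 N), for 0.3 s.
3. the treadle is pressed right down while the cast stays clamped (value of joint pad between 0.003 and 0.008 m and contact force between cast and stop above 1 N and y of cast_heel in the frame of stop above -0.019 m and value of joint pedal above 0.21 rad), for 0.1 s.
At the end, for the whole second after the job is handed in: The cast stands on the bed within 15 mm of its centre line and 0.21 rad of its direction, heel against the stop (within 4 mm), pressed on it with more than 1 N, the pad pushed back 3 to 8 mm; the treadle is up again (under 0.03 rad); the cast is at rest and let go (all of step 2 and value of joint pedal below 0.03 rad and linear speed of cast below 0.01 m/s); the robot touches nothing.
It fails at once if the pad was pushed back more than 9 mm (lever overrun, cast cracked) (value of joint pad above 0.009 m).
It fails at once if the cast was tipped by more than 0.6 rad (angle between cast's own z axis and vertical above 0.6 rad).
It fails at once if the cast was dropped or slammed on the bed (over 80 N) (contact force between cast and fixture above 80 N).
It fails at once if the spatula, jar, bottle or bowl was shoved more than 30 mm (distance of any of spatula, jar, bottle, bowl from where it was at the start of the episode above 0.03 m).
It also fails if it takes over 72 s, if anything falls off the work surface, if the arm or the gripper's body presses on something with over 40 N, if the wrist force passes 120 N, or if a joint passes its speed limit or range.

## Working session

There is one attempt and no reset: what is moved stays moved. The work goes in short steps, Python scripts to look and compute and a shell command to move; the robot and the scene stay as the last step left them, time stands still between calls to the robot, and variables do not carry over. Pictures are saved under pics/ and viewed, at most 10 in all, crops included, and the job is handed in when it is done.

```bash
mkdir -p pics; ls
cat > h.py <<'E'
from rig import manip
import numpy as np, cv2
from scipy.spatial.transform import Rotation as R
def rot(q): return R.from_quat([q[1],q[2],q[3],q[0]]).as_matrix()
def grab(n,f):
    s=manip.get_state(); im=manip.get_image(n); cv2.imwrite(f,im["frame"][:,:,::-1]); return s,im
E
python3 - <<'E'
from h import *
import pickle
for n in("scene","side","wrist"):
    s,im=grab(n,f"pics/{n}0.png"); pickle.dump((s,im),open(f"{n}0.pkl","wb"))
    print({k:v for k,v in im.items() if k!="frame"})
print(s, manip.grasp_offset)
E
```

```text
pics
{'fx': 591.282527746275, 'fy': 591.282527746275, 'cx': 306.03400735971496, 'cy': 236.48399120758566, 'position': array([1.11606135, 0.90114516, 1.00544982]), 'attitude': array([0.27157503, 0.11726497, 0.38825044, 0.87278722])}
{'fx': 435.4527282079386, 'fy': 435.4527282079386, 'cx': 317.24293167087586, 'cy': 242.3041519679139, 'position': array([ 0.29955098, -0.87191051,  0.64989464]), 'attitude': array([ 0.85898133,  0.49394655, -0.0705916 , -0.11482469])}
{'fx': 383.2962367466087, 'fy': 383.2962367466087, 'cx': 317.14866509360223, 'cy': 236.47694595414305, 'mount': array([[-8.70891508e-04,  9.53690475e-01,  3.00788498e-01,
         7.74161752e-02],
       [ 9.99999498e-01,  9.79750331e-04, -2.11070197e-04,
         4.49697432e-04],
       [-4.95993266e-04,  3.00788163e-01, -9.53690849e-01,
        -1.41539486e-01],
       [ 0.00000000e+00,  0.00000000e+00,  0.00000000e+00,
         1.00000000e+00]])}
{'clock': 0.1, 'qpos': array([-1.21025469e-01,  2.76512925e-01,  1.50597401e+00, -1.04760910e-06,
        1.36071357e+00, -1.20973805e-01]), 'qd': array([-0.00124294, -0.00061611, -0.00273023, -0.00074215, -0.00149899,
        0.00112077]), 'effort': array([ 1.55745878e-03, -4.17697620e+01, -2.46405226e+01, -1.74112388e-04,
        5.80947395e-03,  2.85749664e-07]), 'position': array([5.74539584e-01, 3.55859557e-05, 2.30549915e-01]), 'ee_rot': array([-6.32607010e-04,  7.07124741e-01,  7.07088364e-01, -4.96093867e-04]), 'contact_force': array([-0.44766533,  0.34533395, -0.5537468 ]), 'moment': array([-0.00871566, -0.01645479, -0.03337145]), 'gripper_force': 0.0, 'width': 0.08548560160556136} -0.0187
```

View pics/scene0.png

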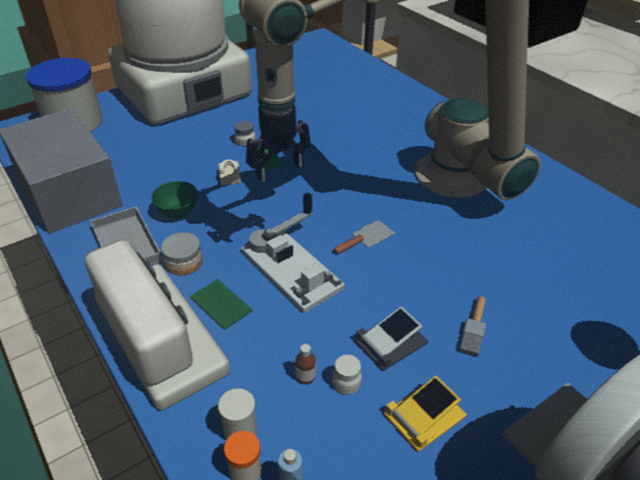

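View pics/side0.png

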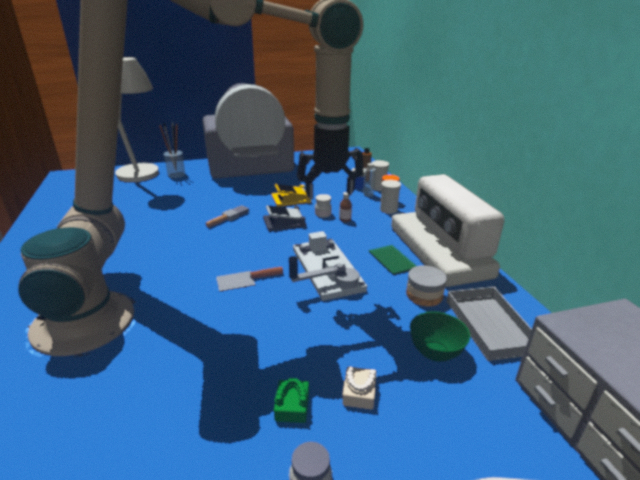

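The scene view shows the cream cast at (228,172) and the cam clamp at about (292,262), with the lever handle at (307,203). The grey treadle is at (390,336).

Candidates, in scene pixels:
- **Cast:** cream at (228,172), or the green decoy at (270,157), which is at (292,400) in the side view. I choose the cream one, at (360,388) in the side view.
- **Treadle:** grey at (390,336), or the yellow decoy at (425,410). I choose the grey one.

Next I'll check both choices in an enlarged montage.

Run:
```python
import cv2,numpy as np
a=cv2.imread("pics/scene0.png");b=cv2.imread("pics/side0.png")
def c(im,x,y,w,h,s):
    o=cv2.resize(im[y:y+h,x:x+w],None,fx=s,fy=s,interpolation=cv2.INTER_CUBIC); 
    for k in range(0,w,10): cv2.line(o,(k*s,0),(k*s,8 if k%50 else 16),(0,255,255),1)
    for k in range(0,h,10): cv2.line(o,(0,k*s),(8 if k%50 else 16,k*s),(0,255,255),1)
    return o
M=np.zeros((600,800,3),np.uint8)
def put(o,x,y): M[y:y+o.shape[0],x:x+o.shape[1]]=o
put(c(a,235,190,110,120,4),0,0)      # fixture 440x480
put(c(a,345,300,85,75,4),450,0)      # treadle 340x300
put(c(b,330,355,60,60,4),450,310)    # cast side
put(c(a,205,150,40,45,3),700,310)
cv2.imwrite("pics/m1.png",M)
```

```text
Traceback (most recent call last):
ValueError: could not broadcast input array from shape (135,120,3) into shape (135,100,3)
```

Run:
```python
import cv2,numpy as np
a=cv2.imread("pics/scene0.png");b=cv2.imread("pics/side0.png")
def c(im,x,y,w,h,s):
    o=cv2.resize(im[y:y+h,x:x+w],None,fx=s,fy=s,interpolation=cv2.INTER_CUBIC); 
    for k in range(0,w,10): cv2.line(o,(k*s,0),(k*s,8 if k%50 else 16),(0,255,255),1)
    for k in range(0,h,10): cv2.line(o,(0,k*s),(8 if k%50 else 16,k*s),(0,255,255),1)
    return o
M=np.zeros((600,800,3),np.uint8)
def put(o,x,y): M[y:y+o.shape[0],x:x+o.shape[1]]=o
put(c(a,235,190,110,120,4),0,0)      # fixture 440x480
put(c(a,345,300,85,75,4),450,0)      # treadle 340x300
put(c(b,330,355,60,60,4),450,310)    # cast side
put(c(a,208,150,36,45,3),692,310)
cv2.imwrite("pics/m1.png",M)
```

```text
(no output)
```

View pics/m1.png

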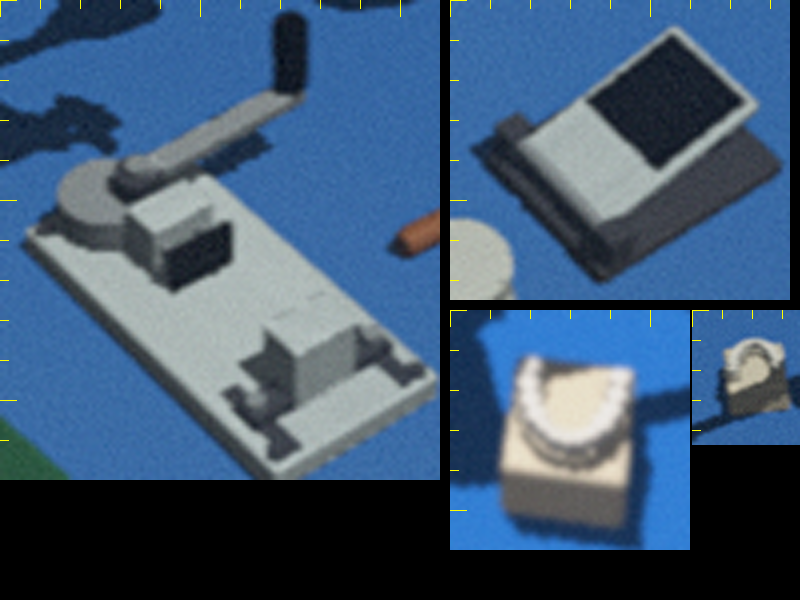

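The crop confirms the cream cast, with the open end of the horseshoe facing away from the side camera. The treadle is the grey one, hinged at its lower left with the free end at upper right. Next I'll turn the corner pixels into positions.

```bash
cat >> h.py <<'E'
def ray(im,uv,s=None):
    d=np.array([(uv[0]-im["cx"])/im["fx"],-(uv[1]-im["cy"])/im["fy"],-1.])
    if "mount" in im:
        T=im["mount"];A=rot(s["ee_rot"]);return A@T[:3,3]+s["position"],A@T[:3,:3]@d
    return im["position"],rot(im["attitude"])@d
def hit(im,uv,z,s=None):
    o,d=ray(im,uv,s); return o+d*(z-o[2])/d[2]
def proj(im,p,s=None):
    if "mount" in im:
        T=im["mount"];A=rot(s["ee_rot"]);o=A@T[:3,3]+s["position"];C=A@T[:3,:3]
    else: o=im["position"];C=rot(im["attitude"])
    c=C.T@(np.asarray(p)-o); return np.array([im["cx"]+im["fx"]*c[0]/-c[2],im["cy"]-im["fy"]*c[1]/-c[2]])
E
python3 - <<'E'
from h import *
import pickle
np.set_printoptions(precision=4,suppress=True)
_,a=pickle.load(open("scene0.pkl","rb"));_,b=pickle.load(open("side0.pkl","rb"))
P=[hit(a,u,.02) for u in((241.2,248),(304.5,308),(344.5,284.5),(286,233.7))]
print("fix",*P)
for i in range(4): 
    d=P[(i+1)%4]-P[i];print(np.linalg.norm(d),np.degrees(np.arctan2(d[1],d[0])))
print("treadle base L,B,R",hit(a,(350.5,337.5),.012),hit(a,(382.5,370),0.0),hit(a,(428,342),.012))
print("pedal free",hit(a,(400.7,307),.054),hit(a,(421.7,327),.054))
print("handle top",hit(a,(307.3,195),.115),"stop top",[hit(a,u,.065) for u in((301,273),(310,278),(324,271))])
print("cast bottom",hit(b,(343.7,405.5),0),hit(b,(373,409.5),0),"top",hit(b,(343,393.7),.03),hit(b,(375,397),.03),hit(b,(376.2,370),.03))
print("pad top", hit(a,(276,256),.053),hit(a,(293,245.5),.053))
for n,u in dict(bottle=(306,380),bowl=(175,215),spat=(363,240),jar=(347,388)).items(): print(n,hit(a,u,0))
E
```

```text
fix [ 0.6589 -0.0562  0.02  ] [0.6405 0.1901 0.02  ] [0.5259 0.1839 0.02  ] [ 0.541  -0.0377  0.02  ]
0.24702073096988272 94.28560141002846
0.11472696037559989 -176.88446161294664
0.22210852865394726 -86.10956598332722
0.11938874255221175 -8.913259918129702
treadle base L,B,R [0.603  0.3069 0.012 ] [0.594  0.4021 0.    ] [0.4772 0.4083 0.012 ]
pedal free [0.488  0.3283 0.054 ] [0.4884 0.3936 0.054 ]
handle top [ 0.4771 -0.036   0.115 ] stop top [array([0.611 , 0.1338, 0.065 ]), array([0.6034, 0.1578, 0.065 ]), array([0.5655, 0.1579, 0.065 ])]
cast bottom [ 0.4928 -0.3728  0.    ] [ 0.5407 -0.3947  0.    ] top [ 0.4907 -0.3714  0.03  ] [ 0.5428 -0.393   0.03  ] [ 0.5688 -0.3348  0.03  ]
pad top [0.6214 0.0455 0.053 ] [0.5694 0.0382 0.053 ]
bottle [0.7349 0.3336 0.    ]
bowl [ 0.7302 -0.2867  0.    ]
spat [0.3832 0.0738 0.    ]
jar [0.6789 0.395  0.    ]
```

```bash
python3 -m pendant '[{"dx":-0.039,"dy":-0.005},{"dx":-0.039,"dy":-0.005},{"dx":-0.039,"dy":-0.005},{"dx":-0.039,"dy":-0.005},{"dx":-0.039,"dy":-0.005},{"dx":-0.039,"dy":-0.005},{"dx":-0.039,"dy":-0.005},{"dx":-0.039,"dy":-0.005},{"dx":-0.039,"dy":-0.003},{"rz":7.1},{"rz":7.1},{"rz":7.1}]'; python3 -m pendant '[{},{}]'
python3 - <<'E'
from h import *
import pickle
s,im=grab("wrist","pics/w1.png");pickle.dump((s,im),open("w1.pkl","wb"))
E
```

```text
invalid input
invalid input
```

View pics/w1.png

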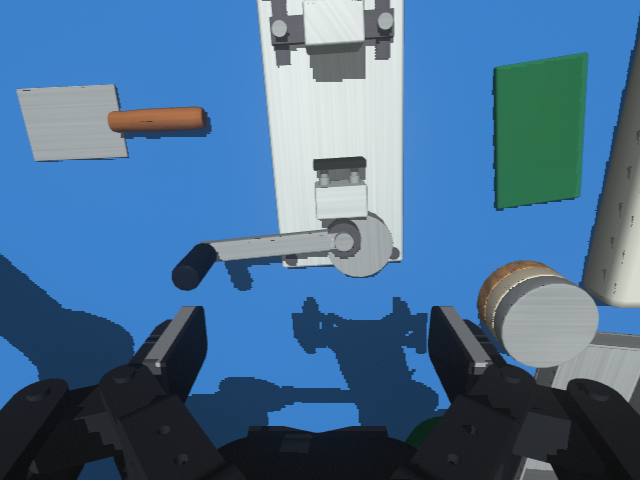

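The start view shows the clamp from above: the stop's top edge is at row ~43 (columns 305–363), the pad's black face is at (340,163), the pivot is at (343,242) and the handle's post top is at (186,276). The move was refused, probably because rows need every key, so I'll use full rows.

```bash
python3 - <<'E'
from h import *
import pickle
np.set_printoptions(precision=4,suppress=True)
s,im=pickle.load(open("w1.pkl","rb"))
L=[hit(im,u,.02,s) for u in((259,0),(282,263))];Rr=[hit(im,u,.02,s) for u in((403,0),(403,260))]
print("L",*L,"R",*Rr)
for A in(L,Rr): d=A[1]-A[0];print(np.degrees(np.arctan2(-d[1],-d[0])))
print("stop top edge z.065",hit(im,(306,44),.065,s),hit(im,(364,42),.065,s),"bottom z.02",hit(im,(312,80),.02,s),hit(im,(366,79),.02,s))
print("pad",[hit(im,u,z,s) for u,z in(((314,158),.023),((366,157),.023),((313,170),.053),((367,167),.053))])
print("pivot",hit(im,(343,242),.066,s),"post top",hit(im,(186,276),.115,s))
E
python3 -m pendant '[{"dx":0.0,"dy":0,"dz":0,"rx":0,"ry":0,"rz":0,"hand":0.085}]'; python3 -m pendant --help | head -20
```

```text
L [0.5282 0.1664 0.02  ] [ 0.5402 -0.061   0.02  ] R [0.6443 0.1663 0.02  ] [ 0.6592 -0.0579  0.02  ]
93.03978043002414
93.79943356299458
stop top edge z.065 [0.567 0.127 0.065] [0.609  0.1282 0.065 ] bottom z.02 [0.5706 0.1064 0.02  ] [0.6167 0.1072 0.02  ]
pad [array([0.5721, 0.0411, 0.023 ]), array([0.6187, 0.042 , 0.023 ]), array([0.5715, 0.0345, 0.053 ]), array([0.6161, 0.0369, 0.053 ])]
pivot [ 0.5967 -0.024   0.066 ] post top [ 0.4795 -0.0338  0.115 ]
clock: 0.28
position: [0.5748, 0.0, 0.231]
ee_rot: [-0.0, 0.707, 0.707, -0.0]
contact_force: [0.4, -0.6, -0.5]
width: 0.085
gripper_force: 0.0invalid input: not JSON, or not a number
```

```bash
python3 -m pendant '[{"dx":-0.039,"dy":-0.005,"dz":0,"rx":0,"ry":0,"rz":0,"hand":0.085},{"dx":-0.039,"dy":-0.005,"dz":0,"rx":0,"ry":0,"rz":0,"hand":0.085},{"dx":-0.039,"dy":-0.005,"dz":0,"rx":0,"ry":0,"rz":0,"hand":0.085},{"dx":-0.039,"dy":-0.005,"dz":0,"rx":0,"ry":0,"rz":0,"hand":0.085},{"dx":-0.039,"dy":-0.005,"dz":0,"rx":0,"ry":0,"rz":0,"hand":0.085},{"dx":-0.039,"dy":-0.005,"dz":0,"rx":0,"ry":0,"rz":0,"hand":0.085},{"dx":-0.039,"dy":-0.005,"dz":0,"rx":0,"ry":0,"rz":0,"hand":0.085},{"dx":-0.039,"dy":-0.005,"dz":0,"rx":0,"ry":0,"rz":0,"hand":0.085},{"dx":-0.039,"dy":-0.003,"dz":0,"rx":0,"ry":0,"rz":0,"hand":0.085},{"dx":0,"dy":0,"dz":0,"rx":0,"ry":0,"rz":7.1,"hand":0.085},{"dx":0,"dy":0,"dz":0,"rx":0,"ry":0,"rz":7.1,"hand":0.085},{"dx":0,"dy":0,"dz":0,"rx":0,"ry":0,"rz":7.1,"hand":0.085}]'; python3 -m pendant '[{"dx":0,"dy":0,"dz":0,"rx":0,"ry":0,"rz":0,"hand":0.085},{"dx":0,"dy":0,"dz":0,"rx":0,"ry":0,"rz":0,"hand":0.085},{"dx":0,"dy":0,"dz":0,"rx":0,"ry":0,"rz":0,"hand":0.085}]'
python3 - <<'E'
from h import *
import pickle
s,im=grab("wrist","pics/w2.png");pickle.dump((s,im),open("w2.pkl","wb"))
E
```

```text
clock: 1.28
position: [0.5316, -0.3522, 0.2308]
ee_rot: [-0.0, 0.828, 0.561, -0.0]
contact_force: [-0.6, 0.2, -0.7]
width: 0.0851
gripper_force: 0.0
clock: 1.53
position: [0.5321, -0.3508, 0.2313]
ee_rot: [-0.0, 0.825, 0.565, 0.0]
contact_force: [-0.6, -0.8, -1.0]
width: 0.085
gripper_force: 0.0
```

View pics/w2.png

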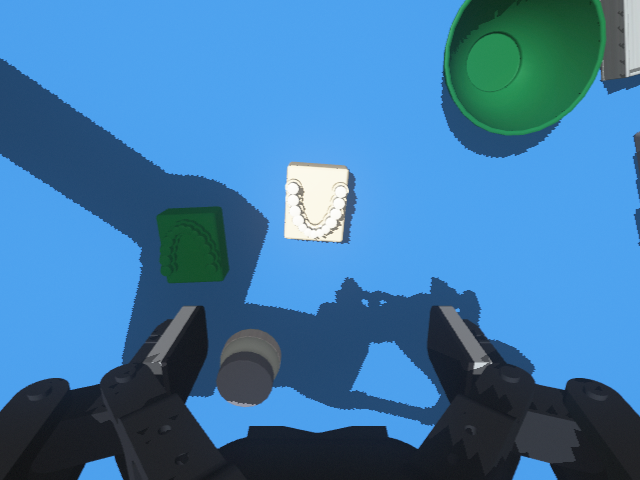

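The cast lies below at about (317,204), heel up in the image. Its block-top corners are at (288,167), (349,169), (285,239) and (344,242). The green decoy is at (193,245), and a grey-lidded jar is at (248,365).

Run:
```python
from h import *
import pickle
np.set_printoptions(precision=4,suppress=True)
s,im=pickle.load(open("w2.pkl","rb"))
P=np.array([hit(im,u,.03,s) for u in((288,167.5),(349,169),(344,242),(285,239))])
print(P)
e=[P[1]-P[0],P[2]-P[3],P[0]-P[3],P[1]-P[2]]
print([np.linalg.norm(v) for v in e],[np.degrees(np.arctan2(v[1],v[0])) for v in e])
print("c",P.mean(0)); A=rot(s["ee_rot"]);print("tool frame off",A.T@(P.mean(0)-s["position"]), "tool y yaw",np.degrees(np.arctan2(A[1,1],A[0,1])))
for n,u,z in(("jar",(245,385),.05),("green",(220,245),.03)): print(n,A.T@(hit(im,u,z,s)-s["position"]))
```

```text
[[ 0.5204 -0.3102  0.03  ]
 [ 0.5704 -0.331   0.03  ]
 [ 0.5429 -0.3936  0.03  ]
 [ 0.4923 -0.3708  0.03  ]]
[np.float64(0.05418196627928162), np.float64(0.05558464561890652), np.float64(0.06680574104487995), np.float64(0.06838047016854801)] [np.float64(-22.58820640461113), np.float64(-24.255030562916097), np.float64(65.08488010662055), np.float64(66.2946141628023)]
c [ 0.5315 -0.3514  0.03  ]
tool frame off [-0.0007 -0.0003  0.2013] tool y yaw -21.13777699920455
jar [-0.1808 -0.0724  0.1813]
green [-0.0389 -0.0915  0.2013]
```

```bash
python3 -m pendant '[{"dx":0,"dy":0,"dz":0.03,"rx":0,"ry":0,"rz":2.8,"hand":0.085},{"dx":0,"dy":0,"dz":0.035,"rx":0,"ry":0,"rz":0,"hand":0.085},{"dx":0,"dy":0,"dz":0.035,"rx":0,"ry":0,"rz":0,"hand":0.085},{"dx":0,"dy":0,"dz":0.035,"rx":0,"ry":0,"rz":0,"hand":0.085},{"dx":0,"dy":0,"dz":0.03,"rx":0,"ry":0,"rz":0,"hand":0.085},{"dx":0,"dy":0,"dz":0.025,"rx":0,"ry":0,"rz":0,"hand":0.085},{"dx":0,"dy":0,"dz":0.02,"rx":0,"ry":0,"rz":0,"hand":0.085},{"dx":0,"dy":0,"dz":0.01,"rx":0,"ry":0,"rz":0,"hand":0.085},{"dx":0,"dy":0,"dz":0.005,"rx":0,"ry":0,"rz":0,"hand":0.085},{"dx":0,"dy":0,"dz":0,"rx":0,"ry":0,"rz":0,"hand":0.085},{"dx":0,"dy":0,"dz":0,"rx":0,"ry":0,"rz":0,"hand":0.085}]'
```

```text
clock: 2.5
position: [0.5329, -0.3515, 0.0073]
ee_rot: [0.001, 0.839, 0.544, 0.0]
contact_force: [0.7, 0.4, -0.2]
width: 0.0849
gripper_force: 0.0
```

```bash
python3 -m pendant '[{"dx":0,"dy":-0.001,"dz":0.003,"rx":0,"ry":0,"rz":0,"hand":0.085},{"dx":0,"dy":0,"dz":0,"rx":0,"ry":0,"rz":0,"hand":0.085},{"dx":0,"dy":0,"dz":0,"rx":0,"ry":0,"rz":0,"hand":0.05},{"dx":0,"dy":0,"dz":0,"rx":0,"ry":0,"rz":0,"hand":0.05},{"dx":0,"dy":0,"dz":0,"rx":0,"ry":0,"rz":0,"hand":0.05},{"dx":0,"dy":0,"dz":0,"rx":0,"ry":0,"rz":0,"hand":0.05},{"dx":0,"dy":0,"dz":0,"rx":0,"ry":0,"rz":0,"hand":0.05},{"dx":0,"dy":0,"dz":0,"rx":0,"ry":0,"rz":0,"hand":0.05},{"dx":0,"dy":0,"dz":0,"rx":0,"ry":0,"rz":0,"hand":0.05}]' 40
```

```text
clock: 3.25
position: [0.5314, -0.3509, 0.0041]
ee_rot: [0.001, 0.839, 0.544, 0.0]
contact_force: [-0.5, -0.3, 4.4]
width: 0.0553
gripper_force: 44.4
```

```bash
python3 -m pendant '[{"dx":0,"dy":0,"dz":-0.005,"rx":0,"ry":0,"rz":0,"hand":0.05},{"dx":0,"dy":0,"dz":-0.015,"rx":0,"ry":0,"rz":0,"hand":0.05},{"dx":0,"dy":0,"dz":-0.03,"rx":0,"ry":0,"rz":0,"hand":0.05},{"dx":0,"dy":0,"dz":-0.035,"rx":0,"ry":0,"rz":0,"hand":0.05},{"dx":0,"dy":0,"dz":-0.035,"rx":0,"ry":0,"rz":0,"hand":0.05},{"dx":0,"dy":0,"dz":-0.03,"rx":0,"ry":0,"rz":0,"hand":0.05},{"dx":0,"dy":0,"dz":-0.01,"rx":0,"ry":0,"rz":-3.7,"hand":0.05},{"dx":0,"dy":0,"dz":0,"rx":0,"ry":0,"rz":-6,"hand":0.05},{"dx":0,"dy":0,"dz":0,"rx":0,"ry":0,"rz":-6,"hand":0.05},{"dx":0,"dy":0,"dz":0,"rx":0,"ry":0,"rz":-6,"hand":0.05},{"dx":0,"dy":0,"dz":0,"rx":0,"ry":0,"rz":-6,"hand":0.05},{"dx":0,"dy":0,"dz":0,"rx":0,"ry":0,"rz":0,"hand":0.05}]'
python3 -m pendant '[{"dx":0.02,"dy":0.004,"dz":0,"rx":0,"ry":0,"rz":0,"hand":0.05},{"dx":0.038,"dy":0.0076,"dz":0,"rx":0,"ry":0,"rz":0,"hand":0.05},{"dx":0.038,"dy":0.0076,"dz":0,"rx":0,"ry":0,"rz":0,"hand":0.05},{"dx":0.038,"dy":0.0076,"dz":0,"rx":0,"ry":0,"rz":0,"hand":0.05},{"dx":0.038,"dy":0.0076,"dz":0,"rx":0,"ry":0,"rz":0,"hand":0.05},{"dx":0.038,"dy":0.0076,"dz":0,"rx":0,"ry":0,"rz":0,"hand":0.05},{"dx":0.038,"dy":0.0076,"dz":0,"rx":0,"ry":0,"rz":0,"hand":0.05},{"dx":0.038,"dy":0.0076,"dz":0,"rx":0,"ry":0,"rz":0,"hand":0.05},{"dx":0.038,"dy":0.0076,"dz":0,"rx":0,"ry":0,"rz":0,"hand":0.05},{"dx":0.038,"dy":0.0076,"dz":0,"rx":0,"ry":0,"rz":0,"hand":0.05},{"dx":0.038,"dy":0.0076,"dz":0,"rx":0,"ry":0,"rz":0,"hand":0.05},{"dx":0.032,"dy":0.006,"dz":0,"rx":0,"ry":0,"rz":0,"hand":0.05}]'
python3 -m pendant '[{"dx":0,"dy":0,"dz":0,"rx":0,"ry":0,"rz":0,"hand":0.05},{"dx":0,"dy":0,"dz":0,"rx":0,"ry":0,"rz":0,"hand":0.05},{"dx":0,"dy":0,"dz":0,"rx":0,"ry":0,"rz":0,"hand":0.05}]'
python3 - <<'E'
from h import *
import pickle
s,im=grab("wrist","pics/w3.png");pickle.dump((s,im),open("w3.pkl","wb"))
E
```

```text
clock: 4.25
position: [0.5307, -0.3502, 0.1626]
ee_rot: [-0.001, 0.684, 0.73, 0.0]
contact_force: [0.3, 0.8, -2.2]
width: 0.0552
gripper_force: 43.6
clock: 5.25
position: [0.5895, 0.0887, 0.1629]
ee_rot: [-0.0, 0.685, 0.728, 0.0]
contact_force: [0.5, 0.4, -2.2]
width: 0.0552
gripper_force: 43.6
clock: 5.5
position: [0.5894, 0.0857, 0.1629]
ee_rot: [-0.0, 0.685, 0.729, -0.001]
contact_force: [0.5, -0.5, -1.7]
width: 0.055
gripper_force: 43.6
```

View pics/w3.png

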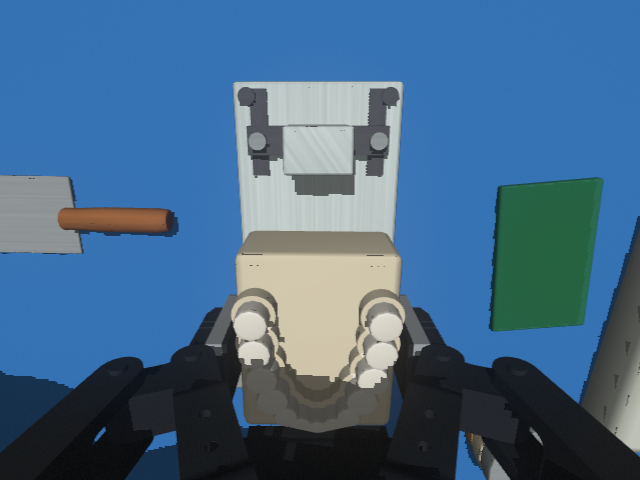

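The cast is held square. Its heel top edge runs (239,256)–(400,256), the stop's front top edge runs (284,173)–(354,174), and the bed's end corners are (235,83) and (403,82). Next I'll work out the remaining offsets.

Run:
```python
from h import *
import pickle
np.set_printoptions(precision=4,suppress=True)
s,im=pickle.load(open("w3.pkl","rb"));A=rot(s["ee_rot"])
t=lambda u,z:A.T@(hit(im,u,z,s)-s["position"])
zb=s["position"][2]-.0035+.03
print("plate",t((235,83),.02),t((403,82),.02),t((243,240),.02),t((395,240),.02))
print("stop",t((284,173),.065),t((354,174),.065))
print("heel",t((239,256),zb),t((400,256),zb)); print(s["position"])
```

```text
plate [ 0.0989 -0.0561  0.1428] [0.0994 0.0599 0.1427] [-0.0152 -0.0573  0.1429] [-0.0152  0.0613  0.1428]
stop [ 0.0433 -0.0201  0.0978] [0.0427 0.0235 0.0978]
heel [ 0.0346 -0.0245 -0.0265] [ 0.0345  0.027  -0.0266]
[0.5894 0.0857 0.1629]
```

```bash
python3 -m pendant '[{"dx":0,"dy":0.001,"dz":0.02,"rx":0,"ry":0,"rz":0,"hand":0.05},{"dx":0,"dy":0,"dz":0.025,"rx":0,"ry":0,"rz":0,"hand":0.05},{"dx":0,"dy":0,"dz":0.025,"rx":0,"ry":0,"rz":0,"hand":0.05},{"dx":0,"dy":0,"dz":0.02,"rx":0,"ry":0,"rz":0,"hand":0.05},{"dx":0,"dy":0,"dz":0.018,"rx":0,"ry":0,"rz":0,"hand":0.05},{"dx":0,"dy":0,"dz":0.013,"rx":0,"ry":0,"rz":0,"hand":0.05},{"dx":0,"dy":0,"dz":0.008,"rx":0,"ry":0,"rz":0,"hand":0.05},{"dx":0,"dy":0,"dz":0.004,"rx":0,"ry":0,"rz":0,"hand":0.05},{"dx":0,"dy":0,"dz":0.002,"rx":0,"ry":0,"rz":0,"hand":0.05},{"dx":0,"dy":0,"dz":0,"rx":0,"ry":0,"rz":0,"hand":0.05},{"dx":0,"dy":0,"dz":0,"rx":0,"ry":0,"rz":0,"hand":0.05}]'
```

```text
clock: 6.47
position: [0.5916, 0.0857, 0.0292]
ee_rot: [0.001, 0.685, 0.729, 0.001]
contact_force: [0.1, -0.1, -1.4]
width: 0.0554
gripper_force: 43.6
```

```bash
python3 -m pendant '[{"dx":0,"dy":0,"dz":0.001,"rx":0,"ry":0,"rz":0,"hand":0.05},{"dx":0,"dy":0,"dz":0.001,"rx":0,"ry":0,"rz":0,"hand":0.05},{"dx":0,"dy":0,"dz":0.001,"rx":0,"ry":0,"rz":0,"hand":0.05},{"dx":0,"dy":0,"dz":0.001,"rx":0,"ry":0,"rz":0,"hand":0.05},{"dx":0,"dy":0,"dz":0,"rx":0,"ry":0,"rz":0,"hand":0.05},{"dx":0,"dy":0,"dz":0,"rx":0,"ry":0,"rz":0,"hand":0.05}]'
```

```text
clock: 6.97
position: [0.5908, 0.0861, 0.0243]
ee_rot: [0.0, 0.684, 0.729, 0.0]
contact_force: [-0.5, 0.1, -1.5]
width: 0.0553
gripper_force: 43.6
```

```bash
python3 -m pendant '[{"dx":0,"dy":0,"dz":0.0005,"rx":0,"ry":0,"rz":0,"hand":0.05},{"dx":0,"dy":0,"dz":0.0005,"rx":0,"ry":0,"rz":0,"hand":0.05},{"dx":0,"dy":0,"dz":0,"rx":0,"ry":0,"rz":0,"hand":0.05}]'
```

```text
clock: 7.22
position: [0.5909, 0.0861, 0.0241]
ee_rot: [0.0, 0.685, 0.729, 0.0]
contact_force: [-1.7, 0.1, 4.1]
width: 0.0552
gripper_force: 44.4
```

```bash
python3 -m pendant '[{"dx":0,"dy":0,"dz":0,"rx":0,"ry":0,"rz":0,"hand":0.062},{"dx":0,"dy":0,"dz":0,"rx":0,"ry":0,"rz":0,"hand":0.07},{"dx":0,"dy":0,"dz":0,"rx":0,"ry":0,"rz":0,"hand":0.08},{"dx":0,"dy":0,"dz":0,"rx":0,"ry":0,"rz":0,"hand":0.08},{"dx":0,"dy":0,"dz":-0.01,"rx":0,"ry":0,"rz":0,"hand":0.08},{"dx":0,"dy":0,"dz":-0.025,"rx":0,"ry":0,"rz":0,"hand":0.08},{"dx":0,"dy":0,"dz":-0.035,"rx":0,"ry":0,"rz":0,"hand":0.08},{"dx":0,"dy":0,"dz":-0.035,"rx":0,"ry":0,"rz":0,"hand":0.08},{"dx":0,"dy":0,"dz":-0.035,"rx":0,"ry":0,"rz":0,"hand":0.08},{"dx":-0.01,"dy":0,"dz":-0.03,"rx":0,"ry":0,"rz":0,"hand":0.08},{"dx":-0.02,"dy":0,"dz":0,"rx":0,"ry":0,"rz":0,"hand":0.08},{"dx":0,"dy":0,"dz":0,"rx":0,"ry":0,"rz":0,"hand":0.08}]'
python3 -m pendant '[{"dx":0,"dy":0,"dz":0,"rx":0,"ry":0,"rz":0,"hand":0.08},{"dx":0,"dy":0,"dz":0,"rx":0,"ry":0,"rz":0,"hand":0.08}]'
python3 - <<'E'
from h import *
import pickle
s,im=grab("wrist","pics/w4.png");pickle.dump((s,im),open("w4.pkl","wb"))
E
```

```text
clock: 8.22
position: [0.5945, 0.0535, 0.1969]
ee_rot: [0.003, 0.685, 0.729, 0.001]
contact_force: [-0.4, -0.7, -1.9]
width: 0.0799
gripper_force: 0.0
clock: 8.38
position: [0.592, 0.0564, 0.1928]
ee_rot: [-0.001, 0.685, 0.729, -0.0]
contact_force: [-0.6, 0.4, 0.1]
width: 0.08
gripper_force: 0.0
```

View pics/w4.png

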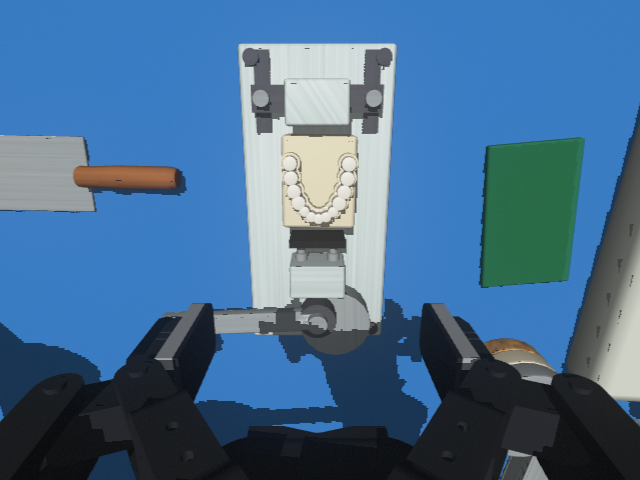

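The cast stands square and centred, with its heel edge at row 137 against the stop's front edge at row 124, and its toe edge at row 227 against the pad at about rows 231–248. Next is the lever: move over the post and turn the hand so that it closes along the post's direction of travel.

```bash
python3 -m pendant '[{"dx":-0.0208,"dy":-0.0301,"dz":0,"rx":0,"ry":0,"rz":0,"hand":0.08},{"dx":-0.0208,"dy":-0.0301,"dz":0,"rx":0,"ry":0,"rz":0,"hand":0.08},{"dx":-0.0208,"dy":-0.0301,"dz":0,"rx":0,"ry":0,"rz":0,"hand":0.08},{"dx":-0.0208,"dy":-0.0301,"dz":0,"rx":0,"ry":0,"rz":0,"hand":0.08},{"dx":0,"dy":0,"dz":0,"rx":0,"ry":0,"rz":6.9,"hand":0.08},{"dx":0,"dy":0,"dz":0,"rx":0,"ry":0,"rz":6.9,"hand":0.08},{"dx":0,"dy":0,"dz":0,"rx":0,"ry":0,"rz":6.9,"hand":0.08},{"dx":0,"dy":0,"dz":0,"rx":0,"ry":0,"rz":6.9,"hand":0.08},{"dx":0,"dy":0,"dz":0,"rx":0,"ry":0,"rz":6.9,"hand":0.08},{"dx":0,"dy":0,"dz":0,"rx":0,"ry":0,"rz":6.9,"hand":0.08},{"dx":0,"dy":0,"dz":0,"rx":0,"ry":0,"rz":6.9,"hand":0.08},{"dx":0,"dy":0,"dz":0,"rx":0,"ry":0,"rz":6.9,"hand":0.08}]'
python3 -m pendant '[{"dx":0,"dy":0,"dz":0,"rx":0,"ry":0,"rz":6.9,"hand":0.08},{"dx":0,"dy":0,"dz":0,"rx":0,"ry":0,"rz":6.9,"hand":0.08},{"dx":0,"dy":0,"dz":0,"rx":0,"ry":0,"rz":6.9,"hand":0.08},{"dx":0,"dy":0,"dz":0,"rx":0,"ry":0,"rz":6.9,"hand":0.08},{"dx":0,"dy":0,"dz":0,"rx":0,"ry":0,"rz":5.9,"hand":0.08},{"dx":0,"dy":0,"dz":0,"rx":0,"ry":0,"rz":0,"hand":0.08},{"dx":0,"dy":0,"dz":0,"rx":0,"ry":0,"rz":0,"hand":0.08},{"dx":0,"dy":0,"dz":0,"rx":0,"ry":0,"rz":0,"hand":0.08}]'
python3 - <<'E'
from h import *
import pickle
np.set_printoptions(precision=4,suppress=True)
s,im=grab("wrist","pics/w5.png");pickle.dump((s,im),open("w5.pkl","wb"))
for p in((.4771,-.034,.115),(.5967,-.024,.066)): print(proj(im,p,s))
print(s["qpos"],s["position"])
s,im=pickle.load(open("w4.pkl","rb"));A=rot(s["ee_rot"])
t=lambda u,z:A.T@(hit(im,u,z,s)-s["position"])
print("stop",t((285,124),.065),t((350,125),.065),"heel",t((283,137),.05),t((355,137),.05),"toe",t((283,226),.05),t((354,228),.05))
print("padtop",t((290,248),.053),t((345,248),.053),"padbot",t((290,231),.023),"jawtop back",t((290,297),.057),"pivot",t((318,320),.066))
E
```

```text
clock: 9.43
position: [0.4772, -0.0337, 0.1924]
ee_rot: [-0.001, 0.945, 0.326, -0.001]
contact_force: [-0.3, 0.3, -0.5]
width: 0.0798
gripper_force: 0.0
clock: 10.1
position: [0.4775, -0.0341, 0.1928]
ee_rot: [-0.0, 0.999, 0.044, -0.001]
contact_force: [-0.2, 0.1, 0.8]
width: 0.08
gripper_force: 0.0
[317.7738 250.1207]
[318.5592  45.8437]
[-0.2169  0.1583  1.7629  0.0002  1.2215  1.2656] [ 0.4775 -0.0341  0.1928]
stop [ 0.072  -0.0211  0.1279] [0.0713 0.0228 0.1279] heel [ 0.0627 -0.024   0.1429] [0.0627 0.0278 0.1428] toe [-0.0038 -0.0258  0.1429] [-0.0055  0.029   0.1428]
padtop [-0.0207 -0.0206  0.1398] [-0.0208  0.0222  0.1398] padbot [-0.0159 -0.0225  0.1698] jawtop back [-0.0607 -0.0212  0.1358] pivot [-0.0763  0.0011  0.1268]
```

View pics/w5.png

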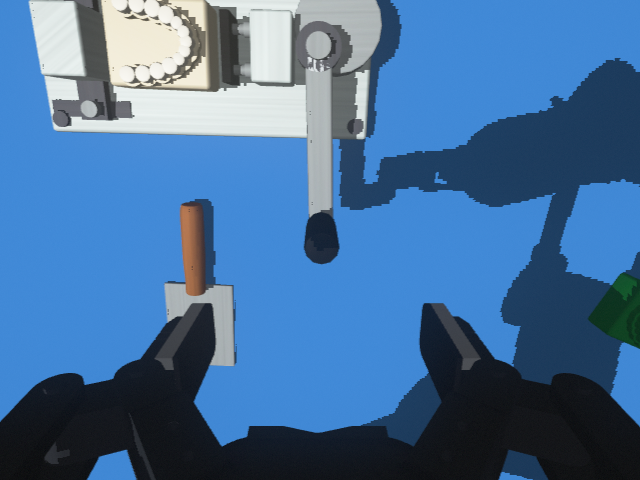

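The post top is at (321,246), within 2 mm of the prediction, and the pivot is at (319,43). I'll go down around the post and grip lightly.

```bash
python3 -m pendant '[{"dx":0.001,"dy":0.0015,"dz":0.02,"rx":0,"ry":0,"rz":0,"hand":0.08},{"dx":0,"dy":0,"dz":0.03,"rx":0,"ry":0,"rz":0,"hand":0.08},{"dx":0,"dy":0,"dz":0.03,"rx":0,"ry":0,"rz":0,"hand":0.07},{"dx":0,"dy":0,"dz":0.02,"rx":0,"ry":0,"rz":0,"hand":0.06},{"dx":0,"dy":0,"dz":0.015,"rx":0,"ry":0,"rz":0,"hand":0.05},{"dx":0,"dy":0,"dz":0.005,"rx":0,"ry":0,"rz":0,"hand":0.04},{"dx":0,"dy":0,"dz":0,"rx":0,"ry":0,"rz":0,"hand":0.03},{"dx":0,"dy":0,"dz":0,"rx":0,"ry":0,"rz":0,"hand":0.026},{"dx":0,"dy":0,"dz":0,"rx":0,"ry":0,"rz":0,"hand":0.02},{"dx":0,"dy":0,"dz":0,"rx":0,"ry":0,"rz":0,"hand":0.02},{"dx":0,"dy":0,"dz":0,"rx":0,"ry":0,"rz":0,"hand":0.02},{"dx":0,"dy":0,"dz":0,"rx":0,"ry":0,"rz":0,"hand":0.02}]' 20
```

```text
clock: 11.15
position: [0.4797, -0.0361, 0.0742]
ee_rot: [0.0, 0.999, 0.043, 0.001]
contact_force: [0.7, 0.7, 1.5]
width: 0.0208
gripper_force: 20.4
```

```bash
python3 -m pendant '[{"dx":0.00016,"dy":0.0063,"dz":0,"rx":0,"ry":0,"rz":-3,"hand":0.02},{"dx":0.00016,"dy":0.0063,"dz":0,"rx":0,"ry":0,"rz":-3,"hand":0.02},{"dx":0.00016,"dy":0.0063,"dz":0,"rx":0,"ry":0,"rz":-3,"hand":0.02},{"dx":0.00016,"dy":0.0063,"dz":0,"rx":0,"ry":0,"rz":-3,"hand":0.02},{"dx":0.00016,"dy":0.0063,"dz":0,"rx":0,"ry":0,"rz":-3,"hand":0.02},{"dx":0.00016,"dy":0.0063,"dz":0,"rx":0,"ry":0,"rz":-3,"hand":0.02},{"dx":0.00016,"dy":0.0063,"dz":0,"rx":0,"ry":0,"rz":-3,"hand":0.02},{"dx":0.00016,"dy":0.0063,"dz":0,"rx":0,"ry":0,"rz":-3,"hand":0.02},{"dx":0.00016,"dy":0.0063,"dz":0,"rx":0,"ry":0,"rz":-3,"hand":0.02},{"dx":0.00016,"dy":0.0063,"dz":0,"rx":0,"ry":0,"rz":-3,"hand":0.02}]' 20
python3 -m pendant '[{"dx":0.00016,"dy":0.0063,"dz":0,"rx":0,"ry":0,"rz":-3,"hand":0.02},{"dx":0.00016,"dy":0.0063,"dz":0,"rx":0,"ry":0,"rz":-3,"hand":0.02},{"dx":0.00016,"dy":0.0063,"dz":0,"rx":0,"ry":0,"rz":-3,"hand":0.02},{"dx":0.00016,"dy":0.0063,"dz":0,"rx":0,"ry":0,"rz":-3,"hand":0.02},{"dx":0.00016,"dy":0.0063,"dz":0,"rx":0,"ry":0,"rz":-3,"hand":0.02},{"dx":0,"dy":0,"dz":0,"rx":0,"ry":0,"rz":0,"hand":0.02},{"dx":0,"dy":0,"dz":0,"rx":0,"ry":0,"rz":0,"hand":0.02}]' 20
```

```text
clock: 11.98
position: [0.5016, -0.0933, 0.0742]
ee_rot: [-0.001, 0.954, 0.3, 0.002]
contact_force: [3.2, 6.7, 0.8]
width: 0.0218
gripper_force: 20.6
clock: 12.57
position: [0.5237, -0.1164, 0.0742]
ee_rot: [-0.0, 0.907, 0.421, 0.003]
contact_force: [4.2, 5.0, -0.5]
width: 0.0214
gripper_force: 20.5
```

```bash
python3 -m pendant '[{"dx":0.00016,"dy":0.0063,"dz":0,"rx":0,"ry":0,"rz":-3,"hand":0.02},{"dx":0.00016,"dy":0.0063,"dz":0,"rx":0,"ry":0,"rz":-3,"hand":0.02},{"dx":0.00016,"dy":0.0063,"dz":0,"rx":0,"ry":0,"rz":-3,"hand":0.02},{"dx":0.00016,"dy":0.0063,"dz":0,"rx":0,"ry":0,"rz":-3,"hand":0.02},{"dx":0,"dy":0,"dz":0,"rx":0,"ry":0,"rz":0,"hand":0.02},{"dx":0,"dy":0,"dz":0,"rx":0,"ry":0,"rz":0,"hand":0.02}]' 20
python3 - <<'E'
from h import *
import pickle
s,im=grab("wrist","pics/w6.png");pickle.dump((s,im),open("w6.pkl","wb"));print(s["position"])
s,im=grab("scene","pics/s6.png");pickle.dump((s,im),open("s6.pkl","wb"))
w=cv2.imread("pics/w6.png");c=cv2.imread("pics/s6.png")
M=np.zeros((600,800,3),np.uint8);M[:300,:400]=cv2.resize(w,(400,300))
M[:480,400:]=cv2.resize(c[210:306,250:330],(400,480),interpolation=cv2.INTER_CUBIC)
d=cv2.imread("pics/scene0.png");M[300:600,:250]=cv2.resize(d[225:285,260:310],(250,300),interpolation=cv2.INTER_CUBIC)
cv2.imwrite("pics/m6.png",M)
E
```

```text
clock: 13.07
position: [0.5444, -0.1295, 0.0742]
ee_rot: [-0.001, 0.858, 0.514, 0.003]
contact_force: [5.3, 6.3, 0.3]
width: 0.0213
gripper_force: 20.6
[ 0.5443854  -0.12950706  0.07415711]
```

View pics/m6.png

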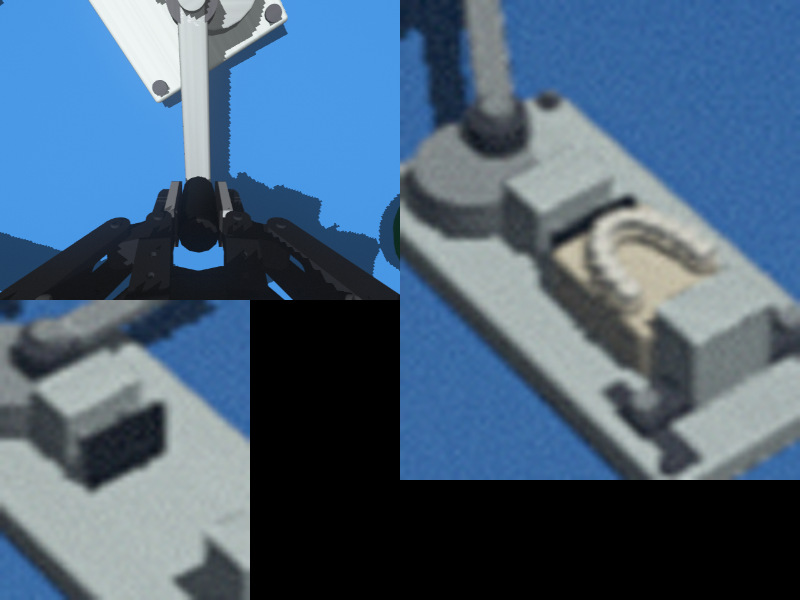

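The cast is now up against the stop or very nearly, and the lever is at about 1.05 rad. I'll turn 9° more, release, and measure from above.

```bash
python3 -m pendant '[{"dx":0.00016,"dy":0.0063,"dz":0,"rx":0,"ry":0,"rz":-3,"hand":0.02},{"dx":0.00016,"dy":0.0063,"dz":0,"rx":0,"ry":0,"rz":-3,"hand":0.02},{"dx":0.00016,"dy":0.0063,"dz":0,"rx":0,"ry":0,"rz":-3,"hand":0.02},{"dx":0,"dy":0,"dz":0,"rx":0,"ry":0,"rz":0,"hand":0.02},{"dx":0,"dy":0,"dz":0,"rx":0,"ry":0,"rz":0,"hand":0.02},{"dx":0,"dy":0,"dz":0,"rx":0,"ry":0,"rz":0,"hand":0.02}]' 20
python3 -m pendant '[{"dx":0,"dy":0,"dz":0,"rx":0,"ry":0,"rz":0,"hand":0.03},{"dx":0,"dy":0,"dz":0,"rx":0,"ry":0,"rz":0,"hand":0.04},{"dx":0,"dy":0,"dz":0,"rx":0,"ry":0,"rz":0,"hand":0.05},{"dx":0,"dy":0,"dz":0,"rx":0,"ry":0,"rz":0,"hand":0.06},{"dx":0,"dy":0,"dz":-0.01,"rx":0,"ry":0,"rz":0,"hand":0.07},{"dx":0,"dy":0,"dz":-0.025,"rx":0,"ry":0,"rz":0,"hand":0.07},{"dx":0,"dy":0,"dz":-0.025,"rx":0,"ry":0,"rz":0,"hand":0.07},{"dx":0,"dy":0,"dz":-0.025,"rx":0,"ry":0,"rz":0,"hand":0.07},{"dx":0,"dy":0,"dz":-0.025,"rx":0,"ry":0,"rz":0,"hand":0.07},{"dx":0,"dy":0,"dz":-0.01,"rx":0,"ry":0,"rz":0,"hand":0.07},{"dx":0,"dy":0,"dz":0,"rx":0,"ry":0,"rz":0,"hand":0.07},{"dx":0,"dy":0,"dz":0,"rx":0,"ry":0,"rz":0,"hand":0.07}]'
```

```text
clock: 13.67
position: [0.5611, -0.1363, 0.0742]
ee_rot: [-0.001, 0.815, 0.579, 0.003]
contact_force: [4.1, 9.4, 1.2]
width: 0.0213
gripper_force: 20.6
clock: 14.67
position: [0.5591, -0.1395, 0.1934]
ee_rot: [0.0, 0.815, 0.58, 0.0]
contact_force: [-0.8, 0.3, -1.5]
width: 0.07
gripper_force: 0.0
```

```bash
python3 -m pendant '[{"dx":0,"dy":0,"dz":0,"rx":0,"ry":0,"rz":-5.7,"hand":0.07},{"dx":0,"dy":0,"dz":0,"rx":0,"ry":0,"rz":-5.7,"hand":0.07},{"dx":0,"dy":0,"dz":0,"rx":0,"ry":0,"rz":-5.7,"hand":0.07},{"dx":0,"dy":0,"dz":0,"rx":0,"ry":0,"rz":-5.6,"hand":0.07},{"dx":0.0327,"dy":0.0151,"dz":0.0,"rx":0,"ry":0,"rz":0,"hand":0.07},{"dx":0.0327,"dy":0.0151,"dz":0.0,"rx":0,"ry":0,"rz":0,"hand":0.07},{"dx":0.0327,"dy":0.0152,"dz":0.02,"rx":0,"ry":0,"rz":0,"hand":0.07},{"dx":0,"dy":0,"dz":0.02,"rx":0,"ry":0,"rz":0,"hand":0.07},{"dx":0,"dy":0,"dz":0.02,"rx":0,"ry":0,"rz":0,"hand":0.07},{"dx":0,"dy":0,"dz":0,"rx":0,"ry":0,"rz":0,"hand":0.07},{"dx":0,"dy":0,"dz":0,"rx":0,"ry":0,"rz":0,"hand":0.07},{"dx":0,"dy":0,"dz":0,"rx":0,"ry":0,"rz":0,"hand":0.07}]'
python3 - <<'E'
from h import *
import pickle
s,im=grab("wrist","pics/w7.png");pickle.dump((s,im),open("w7.pkl","wb"));print(s["position"])
w=cv2.imread("pics/w7.png");v=cv2.imread("pics/w5.png")
M=np.zeros((600,800,3),np.uint8)
M[:480,:480]=cv2.resize(w[60:300,200:440],(480,480),interpolation=cv2.INTER_CUBIC)
M[:480,490:790]=cv2.resize(cv2.rotate(v[0:120,200:300],cv2.ROTATE_90_CLOCKWISE)[:, :],(360,300))[:,30:330].repeat(1,0)[:300] if 0 else 0
r=cv2.resize(cv2.rotate(v[0:100,200:300],cv2.ROTATE_90_CLOCKWISE),(300,300),interpolation=cv2.INTER_CUBIC);M[:300,490:790]=r
M[310:535,490:790]=cv2.resize(w,(300,225))
cv2.imwrite("pics/m7.png",M)
E
```

```text
clock: 15.67
position: [0.5985, -0.039, 0.1331]
ee_rot: [-0.0, 0.685, 0.729, -0.0]
contact_force: [0.9, 0.0, 0.0]
width: 0.0698
gripper_force: 0.0
[ 0.598462   -0.0390172   0.13307831]
```

View pics/m7.png

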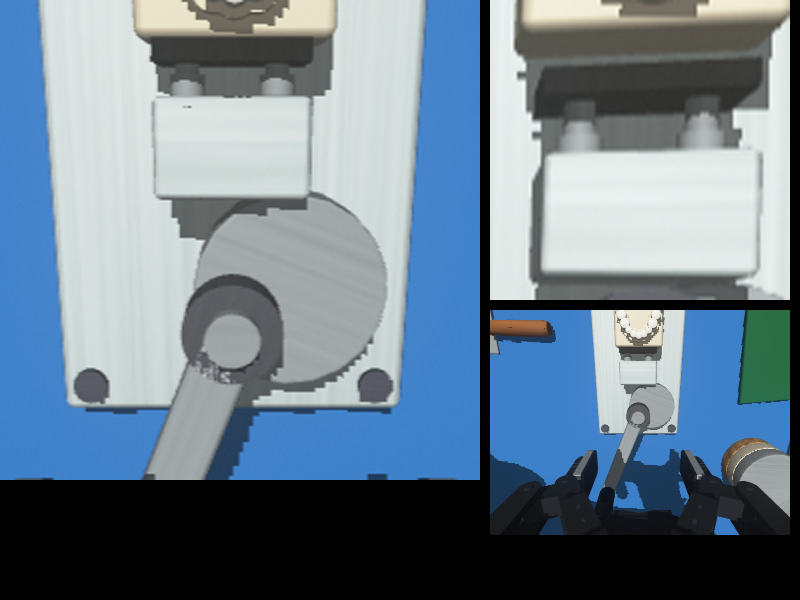

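The lever stands at about 1.2 rad and the cast is against the pad, but the pins between rubber and jaw look shorter than they did free. In w7 pixels the rubber's back edge is at about (316,93) and the jaw's front edge at about (316,108.5). In w5 they were at columns 236 and 250.7. I'll work out the compression from those.

Run:
```python
from h import *
import pickle
np.set_printoptions(precision=4,suppress=True)
th=np.radians(3.55);F=np.array([[np.cos(th),np.sin(th)],[-np.sin(th),np.cos(th)]])
def f(n,u,z):
    s,im=pickle.load(open(n,"rb"));return F@(hit(im,u,z,s)[:2]-[.590,.091])
print("w7 rubber back,jaw front,jaw back",f("w7.pkl",(316,93),.053),f("w7.pkl",(316,108.5),.057),f("w7.pkl",(316,158.5),.057))
print("w7 toe/rubber front",f("w7.pkl",(316,79),.05),"pivot",f("w7.pkl",(315.5,230),.066))
print("w5 rubber back,jaw front,jaw back",f("w5.pkl",(236.5,50),.053),f("w5.pkl",(251,50),.057),f("w5.pkl",(291.5,50),.057))
# column intensity profiles through the gap between pins
for n,sl in(("w7",lambda g:g[70:165,310:318].mean(1)),("w5",lambda g:g[42:50,210:300].mean(0)),("w4",lambda g:g[222:302,316:322].mean(1)),("w1",lambda g:g[150:225,336:342].mean(1))):
    g=cv2.cvtColor(cv2.imread(f"pics/{n}.png"),6).astype(float);print(n,sl(g).astype(int))
```

```text
w7 rubber back,jaw front,jaw back [ 0.0003 -0.0412] [ 0.0003 -0.0493] [ 0.0002 -0.0758]
w7 toe/rubber front [ 0.0003 -0.0339] pivot [-0.0001 -0.1148]
w5 rubber back,jaw front,jaw back [-0.0023 -0.0605] [-0.0026 -0.0708] [-0.002  -0.0975]
w7 [105 106 107 106 101  99 152 131  80  58  58  57  58  57  58  58  58  58
  57  57  52  48  50  70 102 102 102 102 101 102 101 102 101 101 101 101
 102 102 119 216 220 221 221 221 223 224 225 225 224 224 223 222 221 221
 223 224 225 226 226 225 223 220 218 218 219 219 219 219 218 218 217 216
 215 213 213 212 213 213 213 213 215 216 217 218 217 216 216 190 150  93
 100  99  96  93  89]
w5 [ 83  83  83  83  83  83  83  88 102 109  93  59  58  59  58  59  58  58
  58  55  49  49  49  49  49  48  49  57  86 109 109 109 109 109 109 109
 109 109 110 117 172 226 230 231 232 234 235 235 235 234 232 232 233 235
 237 238 237 235 232 231 232 232 232 232 232 231 230 230 229 227 228 228
 229 229 231 232 233 232 231 222 183 129  84  80  85  98 105 105 104 105]
w4 [212 180 104 117 145 114  99  99  49  51  52  52  52  51  51  51  51  51
  51  56  56  56  55  56  56  57  86  98  97  97  85 111 129 129 131 131
 132 131 129 131 133 134 133 134 161 210 205 204 204 208 209 208 207 204
 205 208 211 212 210 204 202 203 204 204 202 201 200 198 198 198 201 202
 205 207 204 183  74  63  63  63]
w1 [226 226 226 227 227 227 226 183  57  58  57  59  62  63  62  62  62  62
  63 105 106 106 105 104 105 105 105 105 104 104 107 137 139 137 140 141
 158 219 217 216 216 219 220 219 218 216 217 220 221 222 220 215 214 215
 215 215 214 213 210 209 209 210 211 213 215 216 214 188  94  66  65  70
  70  73  88]
```

Run:
```python
from h import *
import pickle
th=np.radians(3.55);F=np.array([[np.cos(th),np.sin(th)],[-np.sin(th),np.cos(th)]])
def f(n,u,z):
    s,im=pickle.load(open(n+".pkl","rb"));return 1000*(F@(hit(im,u,z,s)[:2]-[.590,.091]))[1]
for n,b,j,k in(("w1",(339,168.8),(339,186.2),(339,217.2)),("w4",(319,247.8),(319,266.3),(319,297.4)),("w5",(228.7,46),(250.2,46),(290.2,46)),("w7",(314,89.8),(314,108.6),(314,157.8))):
    B,J,K=f(n,b,.053),f(n,j,.057),f(n,k,.057);print(n,"rubber back %.1f jaw front %.1f jaw back %.1f gap %.1f"%(B,J,K,B-J))
```

```text
w1 rubber back -55.6 jaw front -69.4 jaw back -95.9 gap 13.8
w4 rubber back -55.1 jaw front -68.9 jaw back -95.6 gap 13.8
w5 rubber back -55.4 jaw front -70.4 jaw back -96.6 gap 15.0
w7 rubber back -39.6 jaw front -49.3 jaw back -75.4 gap 9.7
```

The pin gap fell from 13.9 to 9.7 mm, so the pad is pushed back about 4.3 mm. That's above the 2 mm that sliding can take, so the cast is against the stop and inside the 3–8 mm band. I'll leave it there and go to the treadle, pressing at about (0.507, 0.361) with the fingers shut.

```bash
python3 -m pendant '[{"dx":0,"dy":0,"dz":-0.03,"rx":0,"ry":0,"rz":0,"hand":0.04},{"dx":0,"dy":0,"dz":-0.03,"rx":0,"ry":0,"rz":0,"hand":0},{"dx":0.0405,"dy":-0.0066,"dz":0,"rx":0,"ry":0,"rz":0,"hand":0},{"dx":0.0405,"dy":-0.0066,"dz":0,"rx":0,"ry":0,"rz":0,"hand":0},{"dx":0.0405,"dy":-0.0066,"dz":0,"rx":0,"ry":0,"rz":0,"hand":0},{"dx":0.0405,"dy":-0.0066,"dz":0,"rx":0,"ry":0,"rz":0,"hand":0},{"dx":0.0405,"dy":-0.0066,"dz":0,"rx":0,"ry":0,"rz":0,"hand":0},{"dx":0.0405,"dy":-0.0066,"dz":0,"rx":0,"ry":0,"rz":0,"hand":0},{"dx":0.0405,"dy":-0.0066,"dz":0,"rx":0,"ry":0,"rz":0,"hand":0},{"dx":0.0405,"dy":-0.0066,"dz":0,"rx":0,"ry":0,"rz":0,"hand":0},{"dx":0.0405,"dy":-0.0066,"dz":0,"rx":0,"ry":0,"rz":0,"hand":0},{"dx":0.0405,"dy":-0.0066,"dz":0,"rx":0,"ry":0,"rz":0,"hand":0}]' 20
python3 -m pendant '[{"dx":0,"dy":0,"dz":0.03,"rx":0,"ry":0,"rz":0,"hand":0},{"dx":0,"dy":0,"dz":0.03,"rx":0,"ry":0,"rz":0,"hand":0},{"dx":0,"dy":0,"dz":0.03,"rx":0,"ry":0,"rz":0,"hand":0},{"dx":0,"dy":0,"dz":0.02,"rx":0,"ry":0,"rz":0,"hand":0},{"dx":0,"dy":0,"dz":0.015,"rx":0,"ry":0,"rz":0,"hand":0},{"dx":0,"dy":0,"dz":0,"rx":0,"ry":0,"rz":0,"hand":0},{"dx":0,"dy":0,"dz":0,"rx":0,"ry":0,"rz":0,"hand":0}]'
```

```text
clock: 16.72
position: [0.5073, 0.363, 0.1952]
ee_rot: [0.001, 0.685, 0.729, 0.002]
contact_force: [0.6, 0.8, -0.0]
width: -0.0
gripper_force: 0.0
clock: 17.3
position: [0.5077, 0.3611, 0.0688]
ee_rot: [0.0, 0.685, 0.729, 0.0]
contact_force: [-0.1, 0.0, -0.2]
width: -0.0001
gripper_force: 0.0
```

```bash
python3 -m pendant '[{"dx":0,"dy":0,"dz":0.01,"rx":0,"ry":0,"rz":0,"hand":0},{"dx":0,"dy":0,"dz":0.008,"rx":0,"ry":0,"rz":0,"hand":0},{"dx":0,"dy":0,"dz":0.006,"rx":0,"ry":0,"rz":0,"hand":0},{"dx":0,"dy":0,"dz":0.006,"rx":0,"ry":0,"rz":0,"hand":0},{"dx":0,"dy":0,"dz":0.004,"rx":0,"ry":0,"rz":0,"hand":0},{"dx":0,"dy":0,"dz":0,"rx":0,"ry":0,"rz":0,"hand":0},{"dx":0,"dy":0,"dz":0,"rx":0,"ry":0,"rz":0,"hand":0}]'
```

```text
clock: 17.88
position: [0.5062, 0.3616, 0.0347]
ee_rot: [-0.001, 0.685, 0.729, -0.0]
contact_force: [-2.8, 0.8, 7.0]
width: -0.0001
gripper_force: 3.1
```

```bash
python3 -m pendant '[{"dx":0,"dy":0,"dz":0.002,"rx":0,"ry":0,"rz":0,"hand":0},{"dx":0,"dy":0,"dz":0.002,"rx":0,"ry":0,"rz":0,"hand":0},{"dx":0,"dy":0,"dz":0.002,"rx":0,"ry":0,"rz":0,"hand":0},{"dx":0,"dy":0,"dz":0.001,"rx":0,"ry":0,"rz":0,"hand":0},{"dx":0,"dy":0,"dz":0,"rx":0,"ry":0,"rz":0,"hand":0},{"dx":0,"dy":0,"dz":0,"rx":0,"ry":0,"rz":0,"hand":0},{"dx":0,"dy":0,"dz":0,"rx":0,"ry":0,"rz":0,"hand":0}]'
```

```text
clock: 18.47
position: [0.5057, 0.3616, 0.0282]
ee_rot: [-0.001, 0.685, 0.729, -0.001]
contact_force: [-4.0, 1.7, 8.6]
width: 0.0002
gripper_force: 4.1
```

```bash
python3 -m pendant '[{"dx":0,"dy":0,"dz":0.002,"rx":0,"ry":0,"rz":0,"hand":0},{"dx":0,"dy":0,"dz":0.001,"rx":0,"ry":0,"rz":0,"hand":0},{"dx":0,"dy":0,"dz":0,"rx":0,"ry":0,"rz":0,"hand":0},{"dx":0,"dy":0,"dz":0,"rx":0,"ry":0,"rz":0,"hand":0},{"dx":0,"dy":0,"dz":0,"rx":0,"ry":0,"rz":0,"hand":0}]'
```

```text
clock: 18.88
position: [0.5057, 0.3617, 0.0276]
ee_rot: [-0.001, 0.685, 0.729, -0.0]
contact_force: [-7.8, -1.5, 21.0]
width: -0.0003
gripper_force: 10.6
```

The force jumped to 21 N at z = 0.0276 m, so the treadle is at its stop. Next I'll lift off and re-check the clamp from the same viewpoint as before.

```bash
python3 -m pendant '[{"dx":0,"dy":0,"dz":-0.008,"rx":0,"ry":0,"rz":0,"hand":0},{"dx":0,"dy":0,"dz":-0.01,"rx":0,"ry":0,"rz":0,"hand":0},{"dx":0,"dy":0,"dz":-0.015,"rx":0,"ry":0,"rz":0,"hand":0},{"dx":0,"dy":0,"dz":-0.03,"rx":0,"ry":0,"rz":0,"hand":0},{"dx":0,"dy":0,"dz":-0.035,"rx":0,"ry":0,"rz":0,"hand":0},{"dx":0,"dy":0,"dz":-0.035,"rx":0,"ry":0,"rz":0,"hand":0},{"dx":0,"dy":0,"dz":-0.035,"rx":0,"ry":0,"rz":0,"hand":0}]'
python3 -m pendant '[{"dx":-0.0405,"dy":0.0066,"dz":0,"rx":0,"ry":0,"rz":0,"hand":0},{"dx":-0.0405,"dy":0.0066,"dz":0,"rx":0,"ry":0,"rz":0,"hand":0},{"dx":-0.0405,"dy":0.0066,"dz":0,"rx":0,"ry":0,"rz":0,"hand":0},{"dx":-0.0405,"dy":0.0066,"dz":0,"rx":0,"ry":0,"rz":0,"hand":0},{"dx":-0.0405,"dy":0.0066,"dz":0,"rx":0,"ry":0,"rz":0,"hand":0},{"dx":-0.0405,"dy":0.0066,"dz":0,"rx":0,"ry":0,"rz":0,"hand":0},{"dx":-0.0405,"dy":0.0066,"dz":0,"rx":0,"ry":0,"rz":0,"hand":0},{"dx":-0.0405,"dy":0.0066,"dz":0,"rx":0,"ry":0,"rz":0,"hand":0},{"dx":-0.0405,"dy":0.0066,"dz":0,"rx":0,"ry":0,"rz":0,"hand":0},{"dx":-0.0405,"dy":0.0066,"dz":0,"rx":0,"ry":0,"rz":0,"hand":0},{"dx":0,"dy":0,"dz":0.03,"rx":0,"ry":0,"rz":0,"hand":0},{"dx":0,"dy":0,"dz":0.03,"rx":0,"ry":0,"rz":0,"hand":0}]'
python3 -m pendant '[{"dx":0,"dy":0,"dz":0,"rx":0,"ry":0,"rz":0,"hand":0},{"dx":0,"dy":0,"dz":0,"rx":0,"ry":0,"rz":0,"hand":0},{"dx":0,"dy":0,"dz":0,"rx":0,"ry":0,"rz":0,"hand":0}]'
python3 - <<'E'
from h import *
s,im=grab("wrist","pics/w8.png");print(s["position"])
g=cv2.cvtColor(cv2.imread("pics/w8.png"),6);print(g[70:165,310:318].mean(1).astype(int))
b=manip.get_image("scene")["frame"];cv2.imwrite("pics/s8.png",b[:,:,::-1])
d=cv2.absdiff(b,cv2.imread("pics/scene0.png")[:,:,::-1])
for n,(x,y,w,h) in dict(treadle=(348,300,82,72),bottle=(294,344,24,42),jar=(331,353,32,42),bowl=(150,178,48,45),spat=(332,220,64,34)).items(): print(n,d[y:y+h,x:x+w].mean().round(1))
E
```

```text
clock: 19.47
position: [0.507, 0.3611, 0.1936]
ee_rot: [0.0, 0.685, 0.729, -0.0]
contact_force: [1.0, -0.0, 0.6]
width: 0.0001
gripper_force: 0.0
clock: 20.47
position: [0.6009, -0.0423, 0.1333]
ee_rot: [0.003, 0.686, 0.727, 0.001]
contact_force: [0.0, 0.5, -0.1]
width: 0.0003
gripper_force: 0.0
clock: 20.72
position: [0.5993, -0.0386, 0.1334]
ee_rot: [0.001, 0.684, 0.729, 0.0]
contact_force: [0.4, 0.2, 0.0]
width: 0.0
gripper_force: 0.0
[ 0.59929403 -0.03855226  0.13340693]
[ 87 105 104 104 102  98  96 146 124  76  56  56  56  56  56  56  57  57
  56  56  56  48  48  49  84 100 100 100 100 100 100 100 100 100 100 100
 100 100 109 197 214 217 218 218 218 219 221 222 222 221 221 219 218 217
 218 219 222 223 223 224 222 219 216 215 216 216 216 216 216 215 214 213
 212 211 210 208 208 209 208 210 211 211 213 214 215 214 212 206 175 135
  88  95  91  88  84]
treadle 3.3
bottle 3.3
jar 3.2
bowl 4.5
spat 3.2
```

The clamp is unchanged, the treadle is up, and the other objects haven't moved. I'm handing in.

```bash
python3 -c "
from rig import manip
print(manip.sign_off())"
```

```text
the job is handed in; nothing more can be done
None
```

I handed the job in at about 21 s; the sign-off gave no verdict. The cast is clamped heel to the stop with the pad pushed back about 4.3 mm by camera measurement, the treadle was pressed to its stop and is back up, and the spatula, jar, bottle and bowl did not move.

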